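# Push the right control knob onto the bare D-shaft of a dimmer box

### The job

The dimmer box has lost its control knob. Pick up the black knob with the white pointer line, turn it so that the flat in its bore matches the flat of the bare shaft on top of the box, and push it straight down until it snaps home and sits down on the panel, then let go of it. Leave the white knob where it lies: it does not fit.

Things in the scene. Friction and masses are not known exactly. Their poses are not given: they have to be found in the camera images.
- black_knob_center (a point): Loose black knob, upright on the desk: ribbed skirt 54 mm diameter, 26 mm tall; above it a bar grip 50 mm long, 16 wide, 22 tall (48 in all), to pinch across its 16 mm, fingertips just over the skirt. 45 g. Point: its centre, 24 mm above the underside. x: along the bar to the end with the white pointer line; z up. Bore in the underside, 20.4 mm wide, 21.5 deep; its flat is on the +x side.
- white_knob_center (a point): Loose white knob with a black pointer line, same outer shape, size and axes, without a bore that fits. It stands upright on the desk; which of the two knobs stands where changes. Point: its centre, 24 mm above its underside.
- dimmer: Dimmer box, fixed to the desk: grey, 100 x 140 mm, top panel black, 48 mm above the desk. On the panel the bare D-shaft in a ring of white scale marks, a green lamp and a red rocker switch. Origin: centre of its underside; z up; the shaft's flat faces its +x, as does the one long thick mark. Lamp and switch are on its +y end, the shaft stands 25 mm to -y of the centre.
- shaft_base (a point): Foot of the steel D-shaft, on its axis, on the panel, 48 mm above the desk. x: the way its flat faces; z up. It does not turn. 18 mm diameter, flat 2 mm off the axis; its upper 10 mm are a cone to 5 mm that guides the knob on. The knob fits only with its pointer to +x, to about 10 degrees. Home, the knob's underside is on the panel and its centre 24 mm above this point.
- shaft_tip (a point): Top of the D-shaft, 20 mm above the panel. Two small brass sprung catches in the shaft's sides first stop the knob with its underside about 8 mm above the panel; a push of about 10 N takes it past them, and it snaps home.
Mind the look-alikes: they are no part of the job. Of the things that look like the part that bears black_knob_center, the smaller one is meant.

How it is judged (in metres and radians):
At the end, for the whole second after the job is handed in: The black knob is snapped home on the shaft: its axis within 10 mm of the shaft's, its underside within 4 mm of the panel, its pointer within 20 degrees of the way the shaft's flat faces, upright within 8 degrees; the white knob stands within 30 mm of where it stood (horizontal distance between black_knob_center and shaft_base below 0.01 m and z of black_knob_center in the frame of shaft_base below 0.028 m and angle between the x axis of black_knob_center and the x axis of shaft_base, either way round below 0.35 rad and angle between black_knob_center's own z axis and vertical below 0.15 rad and distance of white_knob_center from where it was at the start of the episode below 0.03 m); the robot touches nothing.
It fails at once if the white knob is carried or knocked away from its place by more than 30 mm (distance of white_knob_center from where it was at the start of the episode above 0.03 m).
It also fails if it takes over 43 s, if anything falls off the work surface, if the arm or the gripper's body presses on something with over 40 N, if the wrist force passes 120 N, or if a joint passes its speed limit or range.

### The arm

A 6-joint arm with a two-finger parallel gripper is mounted at the origin on a cart in front of the work surface, level with it; the furniture and walls round the work are solid. World frame = base frame: x ahead of the robot, y to its left, z up, the work surface at z = 0. Lengths are in mm, angles in rad, forces in N, time in s.
With the tool pointing down it reaches from about 225 to 875 mm from the base axis. Payload 3.4 kg.
Tool frame: the origin (TCP) lies at the very end of the fingers, on their centre line; the grasp point (between the pads) lies 19 mm behind it (bot.hold_point_z is the distance from the TCP to the grasp point, in mm); z points along the fingers, y is the line along which they close (so a half turn about z gives the same grasp; the last joint's range is limited). The gripper opens to 85 mm and grips with 20 to 120 N. Pads are 22 mm wide; open, the fingers measure 114 mm over their backs; the gripper's body (76 mm by 85 mm) begins 54 mm behind the grasp point. The pads swing forward as they close: fully open they stand 13 mm farther back than shut.
Start: joints at [1.196, 0.276, 1.505, -0, 1.361, -0.121], TCP at [144.389, 556.61, 231.328] pointing down, gripper open.
Joint ranges: [-2.89, 2.89], [-0.75, 2.08], [0.22, 2.7], [-1.18, 4.32], [0.11, 2.71], [-2.7, 2.7]. Speed limits (rad/s): [2.57, 2.57, 3.14, 3.14, 3.14, 3.14].

### API

Orientations are given as a rotation vector (axis times angle).
In Python, from rig import bot gives the robot as it stands.
- The arm moves only by the tool play_rows, never from a script. Its argument "steps" is a list of rows, each an object with "dr": the turn, a rotation vector about the tool's x, y, z in degrees, a list of three; "translation": the shift along the tool's x, y, z in cm, a list of three; "gripper": the finger opening in cm, from 0 to 8.54. A call has exactly 10 rows; each row shifts and turns the commanded pose from where the row before left it, along the tool's axes as they then stand; what a row does not reach is not made up. A row lasts 1/10 s, in which the tool goes at most 50 mm and 8.59 degrees, less where a joint would pass 70% of its speed; a pose out of reach is approached as far as the arm can. A call is refused whole if a number of a shift passes 5 or a number of a turn 8.59, either way. A call with a gripper value outside its range is refused whole. The fingers move at their own pace and stop on an object; the grip force is fixed at half the most. Time passes only in rows, so rows that do not move let the fingers close, or fill a call up. It gives the time, the measured TCP pose, the force, the opening and the grip force at its end, in the units of the state.
- bot.state(): the state, without advancing time (a new reading comes with each control period).
- bot.capture(name): name is "side" or "top" or "wrist"; returns (picture, depth): 384x512x3 uint8, red, green, blue; 384x512 float32, mm along the optical axis (not along the pixel's ray), 0 where there is no reading.
- bot.camera_model(name): a dict with "mtx" (3x3 intrinsics, pixels), "R" (3x3) and "t" (3): a world point X has camera coordinates R X + t. Camera axes: x right, y down, z forward; pixel columns grow to the right and rows downward; lengths in mm; the calibration is good to about 2 mm. A picture is of the moment at which its call begins: read the wrist's pose just before it. camera_model takes no time and is no camera call; for the wrist camera it gives the pose at the moment of the call.
- bot.sign_off(): hands the job in; it is judged then, once.
The state is a dict: "time": time; "qpos": joint angles; "dq": joint speeds; "joint_torque": joint torques, N m; "tcp_pos": TCP position; "tcp_rot": TCP orientation; "wrist_force": force on the tool from outside, world axes, zero at the start; "torque": the same for the moment, N m; "finger_gap": opening from 0.0 (shut) to 1.0 (fully open); "finger_force": force on a finger pad.
Only numpy, scipy, OpenCV 4.12 (cv2) and the standard library are available. Lean on these libraries where they do the work, as an engineer would, in place of code of your own. Each camera call takes 0.05 s, during which the arm holds its last target. There are 200 camera calls.

## Working session

There is one attempt and no reset: what is moved stays moved. The work goes in short steps, Python scripts to look and compute and a tool call to move; the robot and the scene stay as the last step left them, time stands still between calls to the robot, and variables do not carry over. Pictures are saved under pics/ and viewed, at most 10 in all, crops included, and the job is handed in when it is done.

Besides the shell and the picture viewer there is one more tool, called as name([rows], argument=value, ...), one row to a line, values as JSON. play_rows: Moves the arm, as the interface text tells. Its arguments: {"type":"object","properties":{"steps":{"type":"array"}},"required":["steps"]}

```bash
mkdir -p pics
python3 - <<'E'
from rig import bot
import cv2,numpy as np
for n in("top","side"):
    im,d=bot.capture(n); np.savez(f"{n}.npz",im=im,d=d,**{k:np.array(v) for k,v in bot.camera_model(n).items()})
    cv2.imwrite(f"pics/{n}.png",im[:,:,::-1])
s=bot.state();print(s)
E
```

```text
{'time': 0.1, 'qpos': array([ 1.19601882e+00,  2.76512997e-01,  1.50597242e+00,  7.89235453e-06,
        1.36072742e+00, -1.21010932e-01]), 'dq': array([-0.00081237, -0.00321313, -0.00249437, -0.00113952, -0.00141212,
       -0.00015358]), 'joint_torque': array([ 1.59248215e-03, -4.17702627e+01, -2.46406066e+01, -1.56341403e-04,
        5.94732701e-03,  3.28105637e-05]), 'tcp_pos': array([144.19208487, 556.14746491, 230.55051713]), 'tcp_rot': array([-3.97498091e-01, -3.11593469e+00,  2.46388039e-03]), 'wrist_force': array([0.00908568, 0.01467351, 0.42068895]), 'torque': array([-0.03531305,  0.0429034 , -0.03872966]), 'finger_force': 0.0, 'finger_gap': 1.0011133258363405}
```

View pics/top.png

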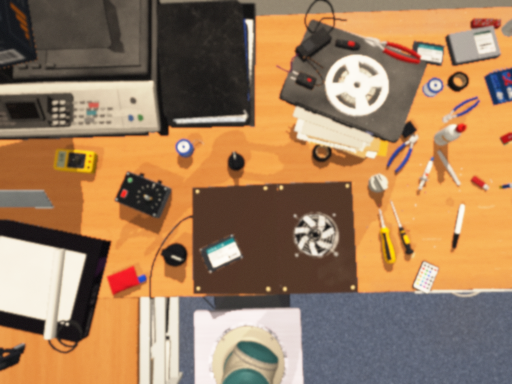

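View pics/side.png

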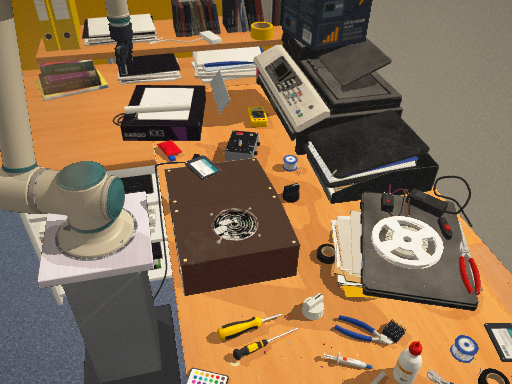

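The dimmer box is at top (144,194) and the white knob at top (377,183). There are two black candidates: top (236,161), small, next to the spool, and top (174,254), larger. Others such as the tape rolls at (321,153) and (458,81) are rings. I'll enlarge both candidates and the dimmer to confirm.

```bash
cat > h.py <<'E'
import numpy as np
def load(n): return np.load(f"{n}.npz")
def back(c,u,v,z=None):
    "pixel -> world: with the plane height z, or with the depth"
    r=np.linalg.inv(c['mtx'])@np.array([u,v,1.]); C=-c['R'].T@c['t']; w=c['R'].T@r
    return C+w*((z-C[2])/w[2] if z is not None else c['d'][int(round(v)),int(round(u))])
E
python3 - <<'E'
from h import *; import cv2
c=load("top");im=c['im'][:,:,::-1]
def cr(u,v,r=32): return cv2.resize(im[v-r:v+r,u-r:u+r],(390,390),interpolation=cv2.INTER_CUBIC)
cv2.imwrite("pics/crop.png",cv2.resize(np.vstack([np.hstack([cr(236,161,20),cr(174,254,20)]),np.hstack([cr(144,194),cr(377,183,20)])]),(600,600)))
for p in[(236,161),(174,254),(144,194),(377,183),(215,180),(275,240),(184,148)]: print(p,back(c,*p).round())
print(c['mtx'][0,0],-c['R'].T@c['t'])
E
```

```text
(236, 161) [597.  21.  49.]
(174, 254) [327. 204.  66.]
(144, 194) [505. 298.  46.]
(377, 183) [ 520. -401.   32.]
(215, 180) [548.  91.  -1.]
(275, 240) [361. -85. 125.]
(184, 148) [645. 180.  34.]
348.97922189858195 [ 385.8365037   -42.62823666 1078.80076732]
```

View pics/crop.png

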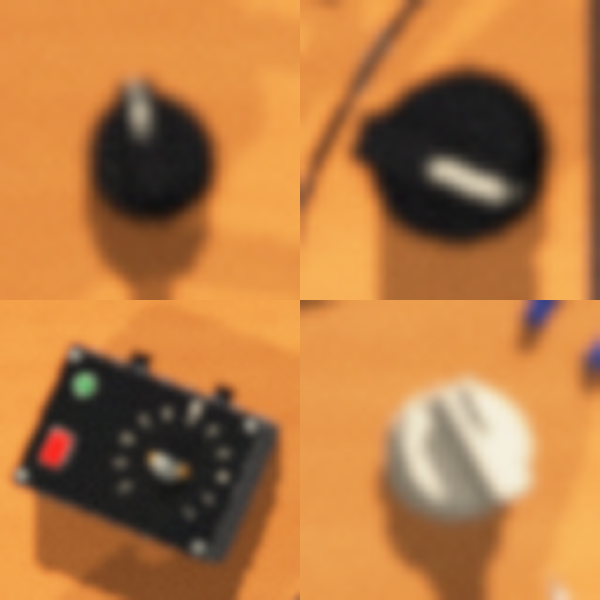

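The small one at top (236,161) is the black knob: its top is 49 mm high, its skirt is about 54 mm, and it has a bar with a white pointer. The one at (174,254) is 66 mm tall and bigger, so it is a look-alike. The dimmer's thick mark faces roughly world yaw -26°. I'll move over the shaft for a wrist view.

play_rows([
  {"dr": [0,0,0],"translation": [-4.2,-1.7,0],"gripper": 8.5},
  {"dr": [0,0,0],"translation": [-4.2,-1.7,0],"gripper": 8.5},
  {"dr": [0,0,0],"translation": [-4.2,-1.7,0],"gripper": 8.5},
  {"dr": [0,0,0],"translation": [-4.2,-1.7,0],"gripper": 8.5},
  {"dr": [0,0,0],"translation": [-4.2,-1.7,0],"gripper": 8.5},
  {"dr": [0,0,0],"translation": [-4.2,-1.7,0],"gripper": 8.5},
  {"dr": [0,0,0],"translation": [-4.2,-1.7,0],"gripper": 8.5},
  {"dr": [0,0,0],"translation": [-4.2,-1.7,0],"gripper": 8.5},
  {"dr": [0,0,0],"translation": [-4.2,-1.7,0],"gripper": 8.5},
  {"dr": [0,0,0],"translation": [0,0,0],"gripper": 8.5},
])

```text
time: 1.1
tcp_pos: [476.4, 310.1, 230.5]
tcp_rot: [0.406, 3.113, -0.003]
wrist_force: [-0.0, 1.3, -0.1]
finger_gap: 0.993
finger_force: 0.0
```

```bash
cat >> h.py <<'E'
def snap(tag):
    from rig import bot; import cv2
    from scipy.spatial.transform import Rotation as Ro
    s=bot.state(); m=bot.camera_model("wrist"); im,d=bot.capture("wrist")
    np.savez(tag+".npz",im=im,d=d,**{k:np.array(v) for k,v in m.items()}); cv2.imwrite(f"pics/{tag}.png",im[:,:,::-1])
    print(s['time'],s['tcp_pos'].round(1),Ro.from_rotvec(s['tcp_rot']).as_matrix().round(3).tolist(),s['finger_gap'])
E
python3 -c "
from h import *;snap('w1')"
```

```text
1.1 [476.4 310.1 230.5] [[-0.967, 0.257, 0.002], [0.257, 0.967, -0.002], [-0.003, -0.002, -1.0]] 0.9927440475597006
```

View pics/w1.png

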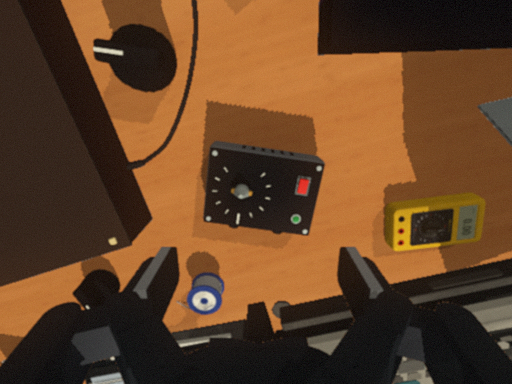

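w1 shows the dimmer: shaft at about (242,190), thick mark at (237,219), lamp at (296,219), switch at (302,187). Measuring from the depth and the panel rectangle.

```bash
cat >> h.py <<'E'
def cloud(c):
    v,u=np.mgrid[:384,:512]; d=c['d']
    P=np.stack([u,v,np.ones_like(u)],-1)@np.linalg.inv(c['mtx']).T*d[...,None]
    return (P-c['t'])@c['R']
E
python3 - <<'E'
from h import *; import cv2
c=load("w1");P=cloud(c);im=c['im']
w=np.zeros((384,512),bool);w[130:245,190:335]=1
m=w&(abs(P[...,2]-48)<6); r=cv2.minAreaRect(P[m][:,:2].astype(np.float32));print(r,P[m][:,2].mean())
w[:]=0;w[170:210,222:262]=1
m=w&(P[...,2]>56);print("shaft",m.sum(),P[m].mean(0),P[m].max(0),P[m].min(0))
hi=w&(P[...,2]>65);print("tip",hi.sum(),P[hi].mean(0))
a=back(c,237,219,48);b=back(c,302,187,48);l=back(c,296,219,48)
print("mark,switch,lamp",a,b,l)
# white marks on panel
g=im.min(-1)>120; w[:]=0;w[155:228,205:278]=1
n,L,st,ce=cv2.connectedComponentsWithStats((g&w).astype(np.uint8))
for i in range(1,n):print(st[i,4],ce[i].round(1),back(c,*ce[i],48).round(1)[:2])
E
```

```text
((506.3726501464844, 306.275390625), (139.40924072265625, 98.36709594726562), 66.66436004638672) 48.45275540150771
shaft 163 [491.53221897 285.94543232  72.01575941] [502.05868013 331.65636698 373.22343641] [396.94649824 273.73568289  56.0685418 ]
tip 48 [486.00401458 288.59226956  99.17625093]
mark,switch,lamp [532.24908377 267.86951696  48.        ] [511.63035068 356.26023813  48.        ] [551.36736711 340.09380834  48.        ]
2 [214.5 155. ] [446.8 265.3]
4 [225.  168.8] [465.8 272.4]
4 [262.5 174.5] [484.1 313.7]
4 [217.  178.5] [474.9 259.5]
3 [268. 186.] [499.8 316.6]
21 [242.4 195.7] [503.9 283. ]
3 [267. 198.] [514.5 311.6]
2 [218.5 202. ] [504.3 252.1]
5 [260.8 208.2] [525.7 300.7]
3 [226.7 210.7] [518.  258.5]
5 [250.4 214.2] [530.2 286. ]
23 [237.6 218.3] [531.5 268.8]
11 [207.8 218.2] [521.7 232.5]
```

play_rows([
  {"dr": [0,0,0],"translation": [-2.1,-3.1,0],"gripper": 8.5},
  {"dr": [0,0,0],"translation": [-2.1,-3.1,0],"gripper": 8.5},
  {"dr": [0,0,0],"translation": [-2.1,-3.1,0],"gripper": 8.5},
  {"dr": [0,0,0],"translation": [-2.1,-3.1,0],"gripper": 8.5},
  {"dr": [0,0,0],"translation": [-2.1,-3.1,0],"gripper": 8.5},
  {"dr": [0,0,0],"translation": [-2.1,-3.1,0],"gripper": 8.5},
  {"dr": [0,0,0],"translation": [-2.1,-3.1,0],"gripper": 8.5},
  {"dr": [0,0,0],"translation": [-2.1,-3.1,0],"gripper": 8.5},
  {"dr": [0,0,-8],"translation": [0,0,0],"gripper": 8.5},
  {"dr": [0,0,-8],"translation": [0,0,0],"gripper": 8.5},
])

```text
time: 2.15
tcp_pos: [571.7, 31.6, 230.8]
tcp_rot: [0.047, -3.14, -0.002]
wrist_force: [-0.5, 0.2, 0.8]
finger_gap: 0.994
finger_force: 0.0
```

```bash
python3 -c "
from h import *;snap('w2')
c=load('w2');P=cloud(c)
import cv2
o=c['im'].copy();m=(abs(P[...,2]-49)<9)&(np.hypot(P[...,0]-597,P[...,1]-21)<45);print(m.sum(),P[m].mean(0));r=cv2.minAreaRect(P[m&(P[...,2]>45)][:,:2].astype(np.float32));print(r)
s=(P[...,2]>21)&(P[...,2]<32)&(np.hypot(P[...,0]-597,P[...,1]-21)<45);print('skirt',s.sum(),P[s].max(0),P[s].min(0))
"
```

```text
2.15 [571.7  31.6 230.8] [[-1.0, -0.03, -0.001], [-0.03, 1.0, 0.001], [0.001, 0.001, -1.0]] 0.994289374289825
504 [602.24946517  22.34994674  47.98170428]
((603.7662353515625, 22.258201599121094), (49.091163635253906, 15.959903717041016), 9.693846702575684)
skirt 667 [627.5005016   47.66883977  31.77924828] [578.94832147  -2.33235961  21.13198891]
```

View pics/w2.png

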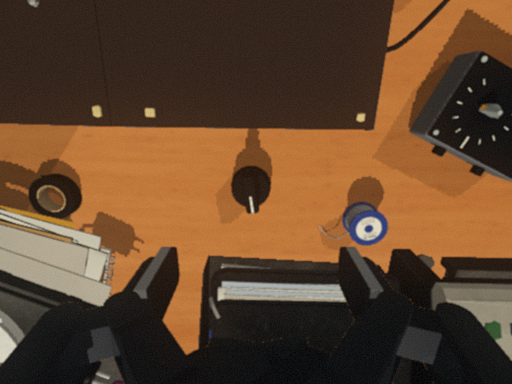

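Knob at image (251,187), pointer toward image-down (+x). Its centre is about (603,22) and its bar yaw is 9.7°. I'll check clearance to the dark chassis on the -x side.

```bash
python3 -c "
from h import *
c=load('w2');P=cloud(c);t=load('top');Q=cloud(t)
print('cam',-c['R'].T@c['t'])
for n,A in(('w',P),('t',Q)):
  m=(abs(A[...,1]-22)<50)&(A[...,0]<590)&(A[...,0]>450)&(A[...,2]>60)&(A[...,2]<135);print(n,A[m].max(0),np.percentile(A[m][:,0],99.5))
  m=(abs(A[...,1]-22)<60)&(A[...,0]>640)&(A[...,0]<760)&(A[...,2]>15)&(A[...,2]<120);print(n,m.sum() and A[m].min(0))
"
```

```text
cam [490.04313023  29.06498737 373.81789471]
w [517.71155147  71.97591474 117.71705085] 517.308728484718
w [700.37634527 -37.97642418  15.03913551]
t [517.79545477  71.61209789 118.86474114] 517.1222677898618
t [700.55974254 -37.94576717  21.49504929]
```

play_rows([
  {"dr": [0,0,0],"translation": [-0.62,-0.2,0],"gripper": 6},
  {"dr": [0,0,0],"translation": [-0.62,-0.2,0],"gripper": 6},
  {"dr": [0,0,0],"translation": [-0.62,-0.2,2],"gripper": 6},
  {"dr": [0,0,0],"translation": [-0.62,-0.2,3],"gripper": 6},
  {"dr": [0,0,0],"translation": [-0.62,-0.2,3],"gripper": 6},
  {"dr": [0,0,-4],"translation": [0,0,3],"gripper": 6},
  {"dr": [0,0,-4],"translation": [0,0,3],"gripper": 6},
  {"dr": [0,0,0],"translation": [0,0,2],"gripper": 6},
  {"dr": [0,0,0],"translation": [0,0,0.8],"gripper": 6},
  {"dr": [0,0,0],"translation": [0,0,0],"gripper": 6},
])

```text
time: 3.2
tcp_pos: [603.1, 22.6, 62.2]
tcp_rot: [0.258, -3.129, -0.001]
wrist_force: [0.2, 0.7, 0.1]
finger_gap: 0.707
finger_force: 0.0
```

```bash
python3 -c "
from h import *;snap('w3')
c=load('w3');P=cloud(c)
import cv2
m=(abs(P[...,2]-49)<4)&(np.hypot(P[...,0]-603,P[...,1]-22)<35);print(m.sum());print(cv2.minAreaRect(P[m][:,:2].astype(np.float32)))
"
```

```text
3.2 [603.1  22.6  62.2] [[-0.986, -0.164, -0.002], [-0.164, 0.986, 0.0], [0.002, 0.001, -1.0]] 0.7069367944665338
1776
((603.2444458007812, 22.40926742553711), (49.32831954956055, 15.788703918457031), 10.12162971496582)
```

View pics/w3.png

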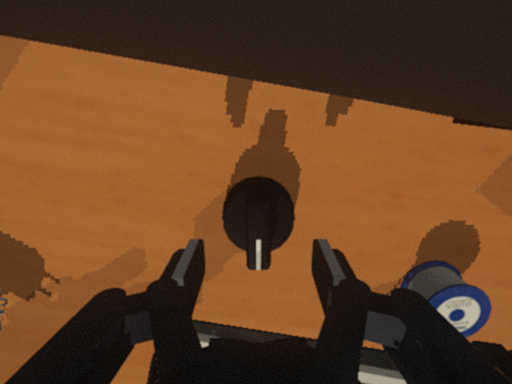

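The bar is centred between the fingers, knob at (258,215), pointer at (258,255). I'll descend 33 mm and grip.

play_rows([
  {"dr": [0,0,0],"translation": [0,0,1.2],"gripper": 6},
  {"dr": [0,0,0],"translation": [0,0,1.2],"gripper": 6},
  {"dr": [0,0,0],"translation": [0,0,0.9],"gripper": 6},
  {"dr": [0,0,0],"translation": [0,0,0],"gripper": 3},
  {"dr": [0,0,0],"translation": [0,0,0],"gripper": 0.5},
  {"dr": [0,0,0],"translation": [0,0,0],"gripper": 0.5},
  {"dr": [0,0,0],"translation": [0,0,0],"gripper": 0.5},
  {"dr": [0,0,0],"translation": [0,0,0],"gripper": 0.5},
  {"dr": [0,0,0],"translation": [0,0,0],"gripper": 0.5},
  {"dr": [0,0,0],"translation": [0,0,0],"gripper": 0.5},
])

```text
time: 4.25
tcp_pos: [603.9, 22.2, 30.7]
tcp_rot: [-0.259, 3.13, -0.0]
wrist_force: [-0.4, -0.1, 2.1]
finger_gap: 0.17
finger_force: 59.7
```

play_rows([
  {"dr": [0,0,0],"translation": [0,0,-1],"gripper": 0.5},
  {"dr": [0,0,0],"translation": [0,0,-2],"gripper": 0.5},
  {"dr": [0,0,0],"translation": [0,0,-3],"gripper": 0.5},
  {"dr": [0,0,0],"translation": [0,0,-3],"gripper": 0.5},
  {"dr": [0,0,0],"translation": [0,0,-3],"gripper": 0.5},
  {"dr": [0,0,0],"translation": [0,0,-3],"gripper": 0.5},
  {"dr": [0,0,0],"translation": [0,0,-1],"gripper": 0.5},
  {"dr": [0,0,8],"translation": [0,0,0],"gripper": 0.5},
  {"dr": [0,0,8],"translation": [0,0,0],"gripper": 0.5},
  {"dr": [0,0,8],"translation": [0,0,0],"gripper": 0.5},
])

```text
time: 5.25
tcp_pos: [602.7, 22.2, 189.5]
tcp_rot: [-0.406, -3.113, 0.0]
wrist_force: [0.2, 0.2, -1.1]
finger_gap: 0.171
finger_force: 59.4
```

```bash
cat >> h.py <<'E'
def plan(X,Y,yaw):
    "shift in the tool axes (cm) to X,Y and the turn about tool z (deg) to a knob pointer yaw (held along -x of the tool)"
    from rig import bot
    from scipy.spatial.transform import Rotation as Ro
    s=bot.state();R=Ro.from_rotvec(s['tcp_rot']).as_matrix()
    now=np.degrees(np.arctan2(-R[1,0],-R[0,0]))
    print('tcp',s['tcp_pos'].round(1),'yaw',now.round(2),'shift cm',(R.T@(np.array([X,Y,s['tcp_pos'][2]])-s['tcp_pos'])/10).round(2),'turn',(now-yaw).round(2),'F',s['wrist_force'].round(1),s['finger_gap'])
E
python3 -c "
from h import *;plan(496.5,283.3,-23.3)"
```

```text
tcp [602.7  22.2 189.5] yaw -14.87 shift cm [1.697e+01 2.251e+01 2.000e-02] turn 8.43 F [ 0.2  0.2 -1.1] 0.17084543377037692
```

play_rows([
  {"dr": [0,0,0],"translation": [2.1,2.8,0],"gripper": 0.5},
  {"dr": [0,0,0],"translation": [2.1,2.8,0],"gripper": 0.5},
  {"dr": [0,0,0],"translation": [2.1,2.8,0],"gripper": 0.5},
  {"dr": [0,0,0],"translation": [2.1,2.8,0],"gripper": 0.5},
  {"dr": [0,0,0],"translation": [2.1,2.8,0],"gripper": 0.5},
  {"dr": [0,0,0],"translation": [2.1,2.8,0],"gripper": 0.5},
  {"dr": [0,0,0],"translation": [2.1,2.8,0],"gripper": 0.5},
  {"dr": [0,0,0],"translation": [2.2,2.9,0],"gripper": 0.5},
  {"dr": [0,0,8.4],"translation": [0,0,0],"gripper": 0.5},
  {"dr": [0,0,0],"translation": [0,0,0],"gripper": 0.5},
])

```text
time: 6.25
tcp_pos: [495.2, 283.1, 189.4]
tcp_rot: [-0.621, -3.078, 0.002]
wrist_force: [-0.8, -0.8, -0.4]
finger_gap: 0.168
finger_force: 59.4
```

Run:
```python
from h import *; import cv2
snap('w4'); plan(496.5,283.3,-23.3)
c=load('w4');P=cloud(c)
m=(abs(P[...,2]-48)<5)&(np.hypot(P[...,0]-506,P[...,1]-306)<95);print(m.sum(),cv2.minAreaRect(P[m][:,:2].astype(np.float32)))
h=(P[...,2]>130)&(np.hypot(P[...,0]-496,P[...,1]-283)<40);print(P[h].min(0),P[h].max(0))
```

```text
6.25 [495.2 283.1 189.4] [[-0.922, 0.388, -0.002], [0.388, 0.922, -0.001], [0.001, -0.001, -1.0]] 0.16792578967211716
tcp [495.7 282.4 189.5] yaw -22.73 shift cm [-0.04  0.11 -0.  ] turn 0.57 F [-0.4  0.2 -0.7] 0.17048622166976665
9076 ((506.0318603515625, 305.8340759277344), (137.80238342285156, 98.33631134033203), 66.30268096923828)
[467.84953932 243.15122231 159.23686383] [522.06595074 322.85233244 285.66403332]
```

View pics/w4.png

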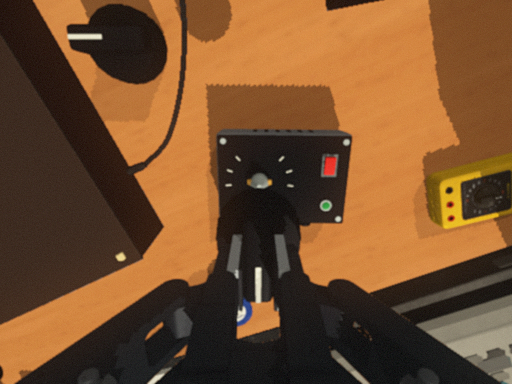

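w4: knob held straight, pointer at (258,285), shaft at (260,180) in line with the bar. Refined target is (496.1,283.0), yaw about -23.5°. Descending to just above the tip.

play_rows([
  {"dr": [0,0,0.7],"translation": [0,0.05,0.5],"gripper": 0.5},
  {"dr": [0,0,0],"translation": [0,0,1.5],"gripper": 0.5},
  {"dr": [0,0,0],"translation": [0,0,1.5],"gripper": 0.5},
  {"dr": [0,0,0],"translation": [0,0,1.5],"gripper": 0.5},
  {"dr": [0,0,0],"translation": [0,0,1.5],"gripper": 0.5},
  {"dr": [0,0,0],"translation": [0,0,1.0],"gripper": 0.5},
  {"dr": [0,0,0],"translation": [0,0,0.7],"gripper": 0.5},
  {"dr": [0,0,0],"translation": [0,0,0.4],"gripper": 0.5},
  {"dr": [0,0,0],"translation": [0,0,0],"gripper": 0.5},
  {"dr": [0,0,0],"translation": [0,0,0],"gripper": 0.5},
])

```text
time: 7.3
tcp_pos: [497.0, 283.0, 104.8]
tcp_rot: [0.643, 3.074, 0.001]
wrist_force: [-0.9, 0.0, -0.6]
finger_gap: 0.17
finger_force: 59.4
```

```bash
python3 -c "
from h import *;plan(496.1,283.0,-23.5)"
```

```text
tcp [497.  283.  104.8] yaw -23.64 shift cm [ 0.08 -0.03 -0.  ] turn -0.14 F [-0.9  0.  -0.6] 0.17036265175548562
```

play_rows([
  {"dr": [0,0,0],"translation": [0.04,0,0.3],"gripper": 0.5},
  {"dr": [0,0,0],"translation": [0,0,0.2],"gripper": 0.5},
  {"dr": [0,0,0],"translation": [0,0,0.2],"gripper": 0.5},
  {"dr": [0,0,0],"translation": [0,0,0.2],"gripper": 0.5},
  {"dr": [0,0,0],"translation": [0,0,0.2],"gripper": 0.5},
  {"dr": [0,0,0],"translation": [0,0,0.2],"gripper": 0.5},
  {"dr": [0,0,0],"translation": [0,0,0],"gripper": 0.5},
  {"dr": [0,0,0],"translation": [0,0,0],"gripper": 0.5},
  {"dr": [0,0,0],"translation": [0,0,0],"gripper": 0.5},
  {"dr": [0,0,0],"translation": [0,0,0],"gripper": 0.5},
])

```text
time: 8.3
tcp_pos: [496.3, 283.1, 91.4]
tcp_rot: [0.644, 3.075, 0.0]
wrist_force: [0.6, -0.5, -0.9]
finger_gap: 0.171
finger_force: 59.4
```

Going on the shaft freely, with no side force. Now pushing past the catches.

play_rows([
  {"dr": [0,0,0],"translation": [0,0,0.2],"gripper": 0.5},
  {"dr": [0,0,0],"translation": [0,0,0.2],"gripper": 0.5},
  {"dr": [0,0,0],"translation": [0,0,0.2],"gripper": 0.5},
  {"dr": [0,0,0],"translation": [0,0,0.2],"gripper": 0.5},
  {"dr": [0,0,0],"translation": [0,0,0.2],"gripper": 0.5},
  {"dr": [0,0,0],"translation": [0,0,0.1],"gripper": 0.5},
  {"dr": [0,0,0],"translation": [0,0,0.1],"gripper": 0.5},
  {"dr": [0,0,0],"translation": [0,0,0],"gripper": 0.5},
  {"dr": [0,0,0],"translation": [0,0,0],"gripper": 0.5},
  {"dr": [0,0,0],"translation": [0,0,0],"gripper": 0.5},
])

```text
time: 9.3
tcp_pos: [496.0, 282.9, 79.2]
tcp_rot: [-0.644, -3.075, 0.0]
wrist_force: [-0.1, 0.1, -1.1]
finger_gap: 0.173
finger_force: 59.4
```

play_rows([
  {"dr": [0,0,0],"translation": [0,0,0.1],"gripper": 0.5},
  {"dr": [0,0,0],"translation": [0,0,0.1],"gripper": 0.5},
  {"dr": [0,0,0],"translation": [0,0,0],"gripper": 0.5},
  {"dr": [0,0,0],"translation": [0,0,0],"gripper": 0.5},
  {"dr": [0,0,0],"translation": [0,0,0],"gripper": 0.5},
  {"dr": [0,0,0],"translation": [0,0,0],"gripper": 0.5},
  {"dr": [0,0,0],"translation": [0,0,0],"gripper": 0.5},
  {"dr": [0,0,0],"translation": [0,0,0],"gripper": 0.5},
  {"dr": [0,0,0],"translation": [0,0,0],"gripper": 0.5},
  {"dr": [0,0,0],"translation": [0,0,0],"gripper": 0.5},
])

```text
time: 10.3
tcp_pos: [496.2, 283.1, 78.7]
tcp_rot: [0.643, 3.074, 0.001]
wrist_force: [-1.6, -0.4, 6.8]
finger_gap: 0.175
finger_force: 60.5
```

The tool is in contact at TCP z = 78.7, the expected home height. Releasing and backing off.

play_rows([
  {"dr": [0,0,0],"translation": [0,0,-0.1],"gripper": 6},
  {"dr": [0,0,0],"translation": [0,0,0],"gripper": 6},
  {"dr": [0,0,0],"translation": [0,0,0],"gripper": 6},
  {"dr": [0,0,0],"translation": [0,0,0],"gripper": 6},
  {"dr": [0,0,0],"translation": [0,0,0],"gripper": 6},
  {"dr": [0,0,0],"translation": [0,0,-1],"gripper": 6},
  {"dr": [0,0,0],"translation": [0,0,-2],"gripper": 6},
  {"dr": [0,0,0],"translation": [0,0,-3],"gripper": 6},
  {"dr": [0,0,0],"translation": [0,0,-3],"gripper": 6},
  {"dr": [0,0,0],"translation": [0,0,0],"gripper": 6},
])

```text
time: 11.3
tcp_pos: [499.1, 284.3, 173.5]
tcp_rot: [0.642, 3.067, 0.009]
wrist_force: [0.6, 0.3, -0.1]
finger_gap: 0.705
finger_force: 0.0
```

Run:
```python
from h import *; import cv2
snap('w5')
c=load('w5');P=cloud(c)
m=(P[...,2]>85)&(P[...,2]<105)&(np.hypot(P[...,0]-496,P[...,1]-283)<35);print(m.sum(),np.median(P[m][:,2]),cv2.minAreaRect(P[m][:,:2].astype(np.float32)))
```

```text
11.3 [499.1 284.3 173.5] [[-0.916, 0.401, 0.009], [0.401, 0.916, 0.004], [-0.007, 0.007, -1.0]] 0.7048503651867483
1083 96.15208719474263 ((495.826171875, 283.1570739746094), (15.497153282165527, 49.09062576293945), 66.49258422851562)
```

View pics/w5.png

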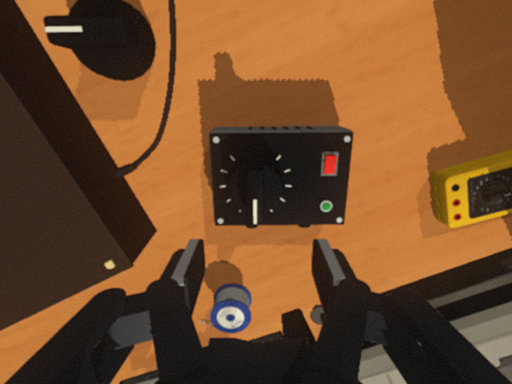

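The knob sits on the shaft at about (257,187). Its top is at 96.2 mm, which is 48 + 48, so it is home. The pointer at (255,210) faces the thick mark, at yaw -23.5°, and the fingers are clear.

```bash
python3 -c "
from rig import bot
print(bot.sign_off())"
```

```text
the job is handed in; nothing more can be done
None
```

The job is handed in: the black knob is snapped home on the dimmer shaft (top at 96 mm, pointer along the flat), the gripper has let go and is clear, and I never moved near the white knob.

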